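# Wind the spray-air flow knob to its zero stop, then start

## Robot

A 6-joint arm with a two-finger parallel gripper is mounted at the origin on the work surface. World frame = base frame: x ahead of the robot, y to its left, z up, the work surface at z = 0. Lengths are in m, angles in rad, forces in N, time in s.
With the tool pointing down it reaches from about 0.275 to 0.725 m from the base axis. Payload 5.6 kg.
Tool frame: the origin (TCP) lies at the very end of the fingers, on their centre line; the grasp point (between the pads) lies behind it (robot.tcp_to_grasp is the z of the grasp point in the tool frame, in m); z points along the fingers, y is the direction in which the jaws open and shut (so a half turn about z gives the same grasp; the last joint's range is limited). The gripper opens to 85 mm and grips with 20 to 120 N. Pads are 22 mm wide; open, the fingers measure 114 mm over their backs; the gripper's body (76 mm by 85 mm) begins 54 mm behind the grasp point. The pads swing forward as they close: fully open they stand 13 mm farther back than shut.
Start: joints at [1.519, 0.255, 0.108, 0, -1.424, -0.285], TCP at [0.182, 0.519, 0.209] pointing down, gripper open.
Joint ranges: [-2.95, 2.95], [-1.21, 1.97], [-1.09, 1.5], [-2.87, 1.71], [-2.94, -0.07], [-3.05, 3.05]. Speed limits (rad/s): [2.57, 2.57, 3.14, 3.14, 3.14, 3.14].

## Interface

Orientations are given as [roll, pitch, yaw] about the fixed x, y, z axes, in that order (R = Rz(yaw) Ry(pitch) Rx(roll)).
In Python, from bench import robot gives the robot as it stands.
- The arm moves only by the shell command python3 -m creep 'ROWS'. ROWS is JSON, a list of rows, each a list of 5 numbers: the shift along the tool's x, y, z in m, then the turn about the tool's z in degrees, then the gripper command: -1 is fully open, 1 is shut, values between are in proportion. In form: [[dx, dy, dz, turn, jaw], ...]. A call has 1 to 20 rows; each row is the pose to reach, as a shift and turn from the pose measured when the call began, along the tool's axes at that moment; what a row does not reach only later rows make up. A row lasts 1/8 s, in which the tool goes at most 62.5 mm and 10.7 degrees, less where a joint would pass 70% of its speed; a pose out of reach is approached as far as the arm can. A call with a gripper value outside its range is refused whole. The fingers move at their own pace and stop on an object; the grip force is fixed at half the most. Time passes only in rows, so rows that repeat a pose let the fingers close. It gives the time, the measured TCP pose, the force and the opening at its end, in the units of the state.
- robot.observe(): the state, without advancing time (a new reading comes with each control period).
- robot.grab_frame(name): name is "scene" or "top" or "wrist"; returns a dict with "frame" (420x560x3 uint8, red, green, blue), "camera_matrix" (3x3 intrinsics, pixels), "camera_from_world" (4x4, takes a point from world to camera coordinates). Camera axes: x right, y down, z forward; pixel columns grow to the right and rows downward; lengths in m; the calibration is good to about 2 mm. The wrist camera is an equidistant fisheye: a pixel r from the principal point sees the ray r / f radians off the axis. A picture is of the moment at which its call begins. There is no depth.
- robot.close_job(): hands the job in, once; it reports no verdict.
Trained networks look in a picture, given as the dict that the camera call returned (one of the last four; its "shot" number tells which), for a name from the list of things; names that differ only in an ending like _2 or _b are one class to them, and where a whole thing is asked for, a point or a joint stands for the part that bears it (a point fixed in the world has none). Each returns a list of dicts, best first, with "score" (0 to 1); they miss things now and then, are a little off and sometimes report something else, mostly with a low value. They report only what shows in the picture. A call takes as long as a camera call.
- robot.look_for(picture, label): "point" ([row, column] as shares, 0 to 1, of the picture: columns of its width, rows of its height, amid what is visible of it).
- robot.masks_of(picture, label): "pixels" (420x560 bool, what is visible of it) and "point" ([row, column] as shares, 0 to 1, of the picture: columns of its width, rows of its height, amid what is visible of it).
The state is a dict: "t": time; "joints": joint angles; "joint_vel": joint speeds; "joint_efforts": joint torques, N m; "tcp_pos": TCP position; "tcp_rot": TCP orientation; "contact_force": force on the tool from outside, world axes, zero at the start; "moment": the same for the moment, N m; "width": finger opening in m.
Only numpy, scipy, OpenCV 4.12 (cv2) and the standard library are available. Lean on these libraries where they do the work, as an engineer would, in place of code of your own. Each camera call takes 0.05 s, during which the arm holds its last target.

## Task

On the spray-air control box, turn only the small inner black knob counter-clockwise until you feel it come up firmly against its zero stop, leaving the outer silver ring exactly as the last user set it (forcing the knob past the stop drags the ring along). Then press the green start button all the way down and let it come back up. Leave the paint jars and the little bowl where they stand.

Things in the scene. Friction and masses are not known exactly. Their poses are not given: they have to be found in the camera images.
- unit: Grey fixed control box, 130 x 210 x 60 mm (x, y, z), standing on a 3 mm green cutting mat. Origin: centre of its underside, which lies 3 mm above the table. Its z points up. The concentric control stands on its top at (0, +45 mm) from the origin, the start button at (-5, -58 mm), both in the box's own x, y.
- ring: Outer ring of the concentric pair: silver disc 56 mm across, 14 mm high, on top of the box, turning about the vertical. Origin: on the axis at its underside, 61 mm above the box's underside. Its x axis points to the red mark on its top. Stiff: stays put until about 0.30 N m acts on it, by touch or by forcing the knob on its stop. Must not be turned.
- knob: Small inner knob: black round ribbed cylinder 24 mm across, standing 24 mm above the ring's top face, coaxial with it. Origin: on the axis at the ring's top face, 75 mm above the box's underside; z up, x along the white pointer line on its top. Running drag about 0.04 N m, stays where left. Counter-clockwise from above (positive about z) leads to the zero stop, 30 to 155 degrees away at the start.
- knob_grip (a point): Point on the knob's axis at a good height to grip it, across any diameter: 14 mm above the ring's top face, 10 mm below the knob's top. More than one grasp may be needed. At the stop the torque rises sharply (hard, no spring); seated firmly is some 0.05 to 0.2 N m above the running drag, held for a moment; at 0.30 N m above it the ring is dragged.
- ring_mark (a point): Outer end of the red mark on the ring's top face, 25 mm from the axis. The zero stop is inside the box, carried by the ring; there the white pointer is near this mark, but by wear the stop lies anywhere up to 12 degrees before or past it, so it can only be felt.
- start (a joint): Travel of the green start button in m: 0 up, 0.006 fully down (about 5 N at the bottom); springs back by itself.
- start_top (a point): Centre of the top face of the green start button (26 mm across, on a black housing), pressed straight down.
- jar_a: Bystander: small paint jar with a blue cap, 42 mm across, 55 mm tall, beside the box. Origin: centre of its underside. To be left alone.
- jar_b: Bystander: the same jar with a yellow cap. To be left alone.
- pot: Bystander: white ceramic mixing bowl, 72 mm across, 35 mm tall. Origin: centre of its underside. To be left alone.

How it is judged:
By the outcome, as a careful person would: the job done as asked, in the order asked, and still so for the second after the job is handed in, with the robot touching nothing.
It also fails if it takes over 67 s, if anything falls off the work surface, if the arm or the gripper's body presses on something with over 40 N, if the wrist force passes 120 N, or if a joint passes its speed limit or range.

## Working session

There is one attempt and no reset: what is moved stays moved. The work goes in short steps, Python scripts to look and compute and a shell command to move; the robot and the scene stay as the last step left them, time stands still between calls to the robot, and variables do not carry over. Pictures are saved under pics/ and viewed, and the job is handed in when it is done.

```bash
mkdir -p pics; ls
cat > h.py <<'E'
import numpy as np, cv2
from bench import robot
def save(p,n): cv2.imwrite('pics/'+n,cv2.cvtColor(p['frame'],cv2.COLOR_RGB2BGR))
def ray(p,uv,fish=False):
    K=p['camera_matrix'];T=np.array(p['camera_from_world']);K=np.array(K)
    x=(uv[0]-K[0,2])/K[0,0];y=(uv[1]-K[1,2])/K[1,1]
    if fish:
        r=np.hypot(x,y);d=np.array([np.sin(r)*x/r,np.sin(r)*y/r,np.cos(r)]) if r>1e-9 else np.array([0,0,1.])
    else: d=np.array([x,y,1.])
    R=T[:3,:3];c=-R.T@T[:3,3];return c,R.T@d
def atz(p,uv,z,fish=False):
    c,d=ray(p,uv,fish);return c+d*(z-c[2])/d[2]
def proj(p,X,fish=False):
    T=np.array(p['camera_from_world']);K=np.array(p['camera_matrix']);q=T[:3,:3]@np.array(X)+T[:3,3]
    if fish:
        r=np.hypot(q[0],q[1]);t=np.arctan2(r,q[2]);x,y=q[0]/r*t,q[1]/r*t
    else: x,y=q[0]/q[2],q[1]/q[2]
    return K[0,0]*x+K[0,2],K[1,1]*y+K[1,2]
E
python3 - <<'E'
from h import *
print(robot.observe(), robot.tcp_to_grasp)
for n in ['scene','top','wrist']:
    p=robot.grab_frame(n); save(p,n+'0.png'); print(n,ray(p,(280,210))[0])
    for l in ['unit','knob','ring','ring_mark','start_top','jar_a','pot']:
        for r in robot.look_for(p,l)[:2]:
            uv=(r['point'][1]*560,r['point'][0]*420)
            z={'unit':.063,'knob':.102,'ring':.078,'ring_mark':.078,'start_top':.08,'jar_a':.055,'pot':.035}[l]
            print(l,round(r['score'],2),np.round(uv,1),np.round(atz(p,uv,z,n=='wrist'),4))
E
```

```text
pics
{'t': 0.0, 'joints': array([ 1.51862143e+00,  2.55739084e-01,  1.07017764e-01, -4.55971449e-04,
       -1.42390117e+00, -2.84577750e-01]), 'joint_vel': array([ 3.78866924e-04, -1.67788513e-03,  2.04418113e-05, -1.81874307e-04,
        8.99169948e-04,  4.31054036e-04]), 'joint_efforts': array([ 3.04113864e-04, -3.86631525e+01,  2.37932020e+01,  5.36472961e+00,
       -6.18869177e-03,  1.40825949e-05]), 'tcp_pos': array([0.18152018, 0.51861891, 0.20800811]), 'tcp_rot': array([ 3.13971332e+00, -7.99026067e-05, -3.36819724e-01]), 'contact_force': array([ 0.20891794, -0.22416767, -0.53135316]), 'moment': array([ 0.01581735,  0.04773849, -0.01556056]), 'width': 0.08541824242873018} -0.0187
scene [ 1.0832158  -0.23188499  0.71677945]
unit 0.86 [226.4 229.5] [ 0.5633 -0.0414  0.063 ]
knob 0.73 [246.7 206.9] [0.564 0.006 0.102]
ring 0.77 [248.6 213.9] [0.5623 0.0095 0.078 ]
ring_mark 0.75 [251.8 216. ] [0.5705 0.0122 0.078 ]
ring_mark 0.37 [309.4 213. ] [0.6232 0.1131 0.078 ]
start_top 0.55 [197.  215.9] [ 0.5154 -0.0801  0.08  ]
jar_a 0.65 [309.1 214.5] [0.6098 0.1227 0.055 ]
jar_a 0.57 [142.  242.7] [ 0.5012 -0.1933  0.055 ]
pot 0.89 [233.9 291.2] [ 0.6785 -0.0868  0.035 ]
top [0.5048953  0.03471399 0.78635227]
unit 0.67 [321.3 255.7] [ 0.5359 -0.0327  0.063 ]
knob 0.47 [293.9 243.3] [0.5551 0.0162 0.102 ]
ring 0.91 [293.3 249.5] [0.5463 0.0166 0.078 ]
ring_mark 0.56 [290.8 247.4] [0.5499 0.021  0.078 ]
ring_mark 0.49 [413.3 285.8] [ 0.4833 -0.1863  0.078 ]
start_top 0.45 [351.9 266.8] [ 0.516  -0.0829  0.08  ]
jar_a 0.95 [411.5 286. ] [ 0.4823 -0.1903  0.055 ]
jar_a 0.85 [230.  229.9] [0.5834 0.1293 0.055 ]
pot 0.85 [346.1 181.3] [ 0.6755 -0.0847  0.035 ]
pot 0.43 [410.8 284.5] [ 0.4844 -0.1954  0.035 ]
wrist [0.25457548 0.49441053 0.37439316]
```

Run:
```python
import cv2
a=cv2.imread('pics/top0.png');cv2.imwrite('pics/topz.png',cv2.resize(a[150:320,190:450],None,fx=3,fy=3,interpolation=cv2.INTER_CUBIC))
a=cv2.imread('pics/scene0.png');cv2.imwrite('pics/scenez.png',cv2.resize(a[150:320,110:370],None,fx=3,fy=3,interpolation=cv2.INTER_CUBIC))
```

```text
(no output)
```

View pics/topz.png

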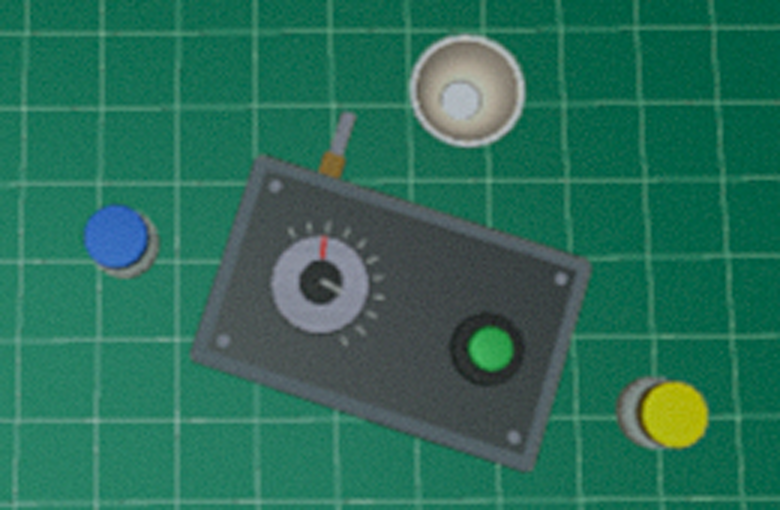

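View pics/scenez.png

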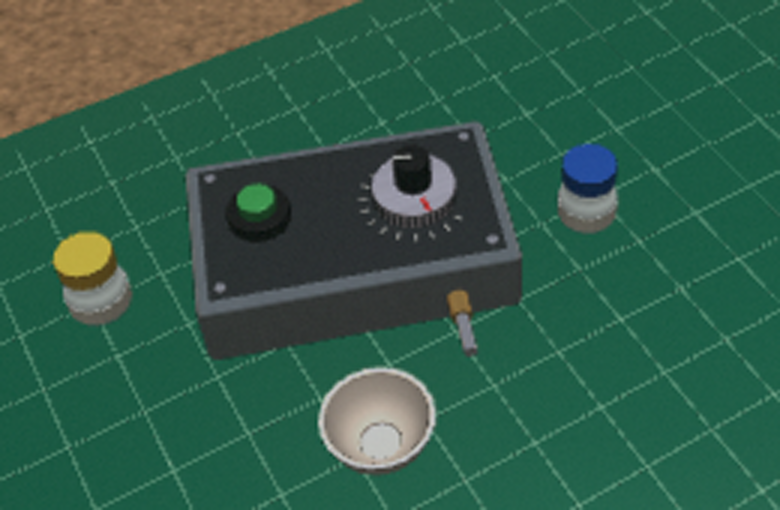

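View pics/wrist0.png

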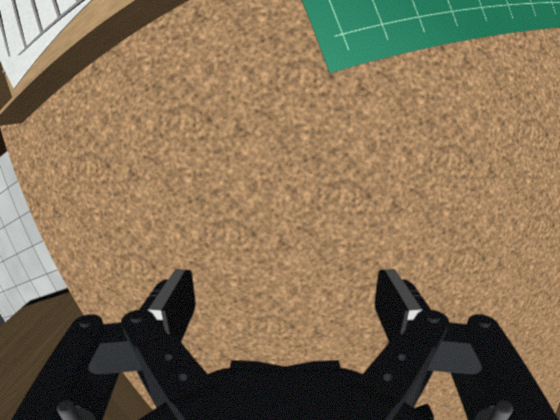

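The top view shows the knob at zoom (322,283), with its pointer towards the lower right (about -25° in the image) and the red mark pointing up (about 88°). That makes the turn to the stop about 113° ± 12° CCW. The button is at (492,349). Next I'll get precise positions.

Run:
```python
from h import *
from scipy.optimize import least_squares
P={n:robot.grab_frame(n) for n in ['top','scene']}
M={}
for n,p in P.items():
    for l in ['unit','ring','knob','start_top']:
        r=robot.masks_of(p,l)
        if r: 
            m=r[0]['pixels'];M[n,l]=m
            ys,xs=np.nonzero(m);print(n,l,round(r[0]['score'],2),m.sum(),xs.min(),xs.max(),ys.min(),ys.max())
p=P['top'];f=cv2.cvtColor(p['frame'],cv2.COLOR_RGB2HSV)
# ring outline (ring+knob mask) -> circle at z=.078
m=(M['top','ring'])
if ('top','knob') in M: m=m|M['top','knob']
c,_=cv2.findContours(m.astype('uint8'),cv2.RETR_EXTERNAL,cv2.CHAIN_APPROX_NONE)
c=max(c,key=cv2.contourArea)[:,0]
W=np.array([atz(p,u,.078)[:2] for u in c])
s=least_squares(lambda q:np.hypot(*(W-q[:2]).T)-q[2],[.546,.016,.028],loss='soft_l1',f_scale=.001);print('ring fit',s.x)
# green button
for n,p in P.items():
    h=cv2.cvtColor(p['frame'],cv2.COLOR_RGB2HSV)
    uv=(352,267) if n=='top' else (196,217)
    R=14;sub=h[uv[1]-R:uv[1]+R,uv[0]-R:uv[0]+R]
    g=(sub[...,0]>45)&(sub[...,0]<75)&(sub[...,1]>120)&(sub[...,2]>90)
    ys,xs=np.nonzero(g);cc=(xs.mean()+uv[0]-R,ys.mean()+uv[1]-R);print(n,'green',g.sum(),cc,[np.round(atz(p,cc,z),4) for z in (.078,.082,.086)])
# box: min area rect of unit mask in top
m=M['top','unit'].astype('uint8');c,_=cv2.findContours(m,cv2.RETR_EXTERNAL,cv2.CHAIN_APPROX_NONE);c=max(c,key=cv2.contourArea)[:,0]
p=P['top']
W=np.array([atz(p,u,.063)[:2] for u in c],np.float32);print(cv2.minAreaRect(W))
# pointer and mark: bright/red pixels
f=p['frame'].astype(int)
for y in range(230,262):
  pass
red=(f[...,0]-np.maximum(f[...,1],f[...,2])>40);red[:220]=0;red[275:]=0;red[:,:260]=0;red[:,330:]=0
ys,xs=np.nonzero(red);w=[atz(p,u,.078)[:2]-s.x[:2] for u in zip(xs,ys)];print('mark',len(w),np.degrees(np.arctan2(*np.mean(w,0)[::-1])))
kc=proj(p,[*s.x[:2],.102]);print('knobtop px',kc)
yy,xx=np.mgrid[:420,:560];d=np.hypot(xx-kc[0],yy-kc[1])
g=f.sum(2);mm=(d<8.5)&(d>2);ys,xs=np.nonzero(mm);v=np.clip(g[ys,xs]-200,0,None)
w=np.array([atz(p,u,.102)[:2]-s.x[:2] for u in zip(xs,ys)]);q=(w*v[:,None]).sum(0)/v.sum();print('ptr',v.max(),np.degrees(np.arctan2(q[1],q[0])),np.hypot(*q))
```

```text
top unit 0.68 9076 254 387 188 306
top ring 0.86 585 281 312 230 259
top knob 0.68 157 290 304 238 251
top start_top 0.51 183 346 360 259 273
scene unit 0.77 6738 172 283 191 269
scene ring 0.64 404 233 261 204 225
scene knob 0.72 627 128 153 227 258
scene start_top 0.47 128 189 201 211 223
ring fit [0.55458466 0.01166699 0.0261902 ]
top green 174 (np.float64(353.2183908045977), np.float64(265.86206896551727)) [array([ 0.5176, -0.0855,  0.078 ]), array([ 0.5175, -0.0849,  0.082 ]), array([ 0.5174, -0.0842,  0.086 ])]
scene green 94 (np.float64(194.58510638297872), np.float64(215.64893617021278)) [array([ 0.5106, -0.0834,  0.078 ]), array([ 0.5141, -0.0844,  0.082 ]), array([ 0.5177, -0.0853,  0.086 ])]
((0.5559735894203186, -0.036797136068344116), (0.21287396550178528, 0.17052006721496582), 69.3402099609375)
mark 13 -6.489283703640638
knobtop px (np.float64(296.61300636292924), np.float64(243.61258608314625))
ptr 259 -99.57234242830144 0.002121837120605232
```

```bash
python3 -m creep '[[0.043,0.03,0,6,0],[0.087,0.059,0,12,0],[0.13,0.089,0,18,0],[0.173,0.118,0,24,0],[0.217,0.148,0,30,0],[0.26,0.178,0,36,0],[0.303,0.207,0,42,0],[0.346,0.237,0,48,0],[0.39,0.266,0,54,0],[0.433,0.296,0,60,0],[0.476,0.325,0,66,0],[0.5196,0.3551,0,70,0],[0.5196,0.3551,0,70,0],[0.5196,0.3551,0,70,0],[0.5196,0.3551,0,70,0]]'
python3 - <<'E'
from h import *
s=robot.observe();print(s['tcp_pos'],np.degrees(s['tcp_rot']),s['joints'],s['width'],s['contact_force'],s['moment'])
for n in ['wrist','top']:
    p=robot.grab_frame(n);save(p,n+'1.png')
    for l in ['knob','ring','ring_mark','start_top']:
        for r in robot.look_for(p,l)[:2]:
            uv=(r['point'][1]*560,r['point'][0]*420)
            z={'knob':.102,'ring':.078,'ring_mark':.078,'start_top':.086}[l]
            print(n,l,round(r['score'],2),np.round(uv,1),np.round(atz(p,uv,z,n=='wrist'),4))
    print('pred',proj(p,[.5546,.0117,.102],n=='wrist'))
E
```

```text
t: 3.58
tcp_pos: [0.5545, 0.0131, 0.2092]
tcp_rot: [-3.141, 0.0, -1.557]
contact_force: [0.1, -0.3, -0.2]
width: 0.043
[0.55446013 0.01309624 0.20917469] [-1.79976086e+02  1.53874608e-02 -8.92108324e+01] [ 3.05635365e-01  2.63901150e-01  1.20754594e-01 -1.38533662e-04
 -1.42717276e+00 -2.91842052e-01] 0.04296341963883986 [ 0.09451983 -0.32717093 -0.22306881] [ 0.00698079  0.0418121  -0.00645558]
wrist knob 0.72 [285.4 198.8] [0.5558 0.0084 0.102 ]
wrist knob 0.55 [172.3 102.1] [ 0.6539 -0.0765  0.102 ]
wrist ring 0.74 [286.5 183.8] [5.549e-01 2.000e-04 7.800e-02]
wrist ring_mark 0.73 [282.1 184.6] [0.5589 0.001  0.078 ]
wrist start_top 0.93 [328.8  92.4] [ 0.5193 -0.0847  0.086 ]
wrist start_top 0.71 [298.9 145.5] [ 0.5445 -0.0365  0.086 ]
pred (np.float64(286.7140469304745), np.float64(202.47788053519756))
top ring_mark 0.72 [351.4 281. ] [ 0.4921 -0.0816  0.078 ]
pred (np.float64(296.59310838083945), np.float64(243.60352809323803))
```

View pics/wrist1.png

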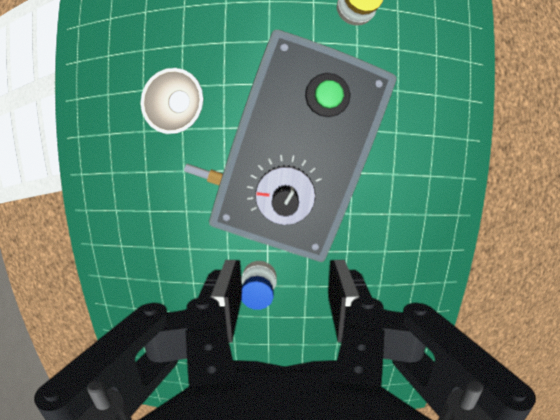

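The wrist view shows the knob at (286,202), the red mark to its left at (263,194), the pointer up and to the right, and the button at (330,94). I'll refine the measurements from this image.

Run:
```python
from h import *
from scipy.optimize import least_squares
p=robot.grab_frame('wrist');save(p,'wrist2.png')
def fit(m,z,x0):
    c,_=cv2.findContours(m.astype('uint8'),cv2.RETR_EXTERNAL,cv2.CHAIN_APPROX_NONE);c=max(c,key=cv2.contourArea)[:,0]
    W=np.array([atz(p,u,z,True)[:2] for u in c])
    s=least_squares(lambda q:np.hypot(*(W-q[:2]).T)-q[2],x0,loss='soft_l1',f_scale=.001);return s.x
f=p['frame'].astype(int);yy,xx=np.mgrid[:420,:560]
ring=(np.hypot(xx-286,yy-195)<38)&(f.min(2)>125)
ring|=(np.hypot(xx-286,yy-200)<16)
ring=cv2.morphologyEx(ring.astype('uint8'),cv2.MORPH_OPEN,np.ones((5,5)))
print('ring',fit(ring,.078,[.5546,.0117,.028]))
for l,z,x0 in [('ring',.078,[.5546,.0117,.028]),('start_top',.086,[.5174,-.0845,.013])]:
    r=robot.masks_of(p,l)
    for q in r[:1]: print(l,q['score'],q['pixels'].sum(),fit(q['pixels'],z,x0))
k=(np.hypot(xx-286,yy-200)<18)&(f.max(2)<75);print('knob dark',k.sum())
cv2.imwrite('pics/w2z.png',cv2.resize(cv2.cvtColor(p['frame'][150:240,240:340],cv2.COLOR_RGB2BGR),None,fx=6,fy=6,interpolation=cv2.INTER_CUBIC))
print(proj(p,[.5546,.0117,.102],True),proj(p,[.5546,.0117,.078],True))
```

```text
ring [0.55580414 0.0123861  0.02734229]
ring 0.7 2163 [0.55629955 0.01136133 0.02837133]
start_top 0.55 649 [ 0.51932556 -0.08346553  0.01240782]
knob dark 450
(np.float64(287.0070564814773), np.float64(203.40465673596196)) (np.float64(286.83321813908975), np.float64(196.67707901131328))
```

View pics/w2z.png

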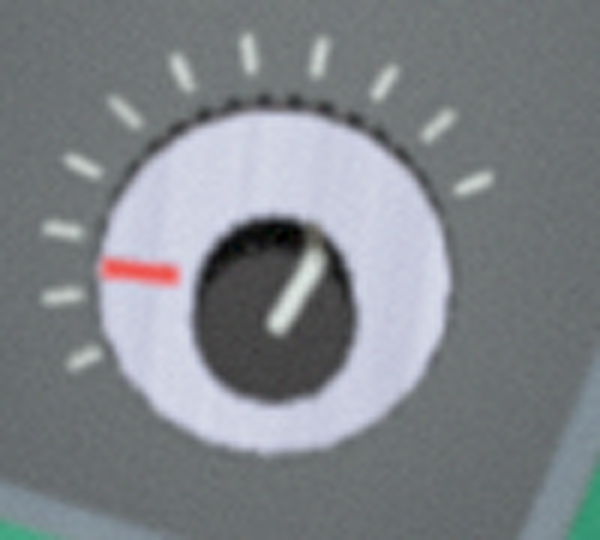

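Everything agrees: the centre is near (0.5556, 0.012) and the stop is about 115° away. I'm descending with the jaws half open.

```bash
python3 -m creep '[[0.0013,-0.0011,0.04,0,0],[0.0013,-0.0011,0.08,0,0],[0.0013,-0.0011,0.1,0,0],[0.0013,-0.0011,0.112,0,0],[0.0013,-0.0011,0.12,0,0],[0.0013,-0.0011,0.12,0,0]]'
python3 - <<'E'
from h import *
s=robot.observe();print(s['tcp_pos'],np.degrees(s['tcp_rot']),s['width'],s['contact_force'],s['moment'])
p=robot.grab_frame('wrist');save(p,'wrist3.png')
p=robot.grab_frame('scene');save(p,'scene3.png');cv2.imwrite('pics/scene3z.png',cv2.resize(cv2.cvtColor(p['frame'][90:270,130:370],cv2.COLOR_RGB2BGR),None,fx=3,fy=3,interpolation=cv2.INTER_CUBIC))
E
```

```text
t: 4.97
tcp_pos: [0.556, 0.0109, 0.0889]
tcp_rot: [3.142, -0.0, -1.559]
contact_force: [1.1, 0.1, 1.0]
width: 0.0424
[0.55599804 0.01093459 0.08893046] [ 1.79999958e+02 -5.33443547e-03 -8.92970568e+01] 0.04238580400024238 [1.12702918 0.07942195 1.03077146] [-0.00910239 -0.00400798  0.02295291]
```

View pics/wrist3.png

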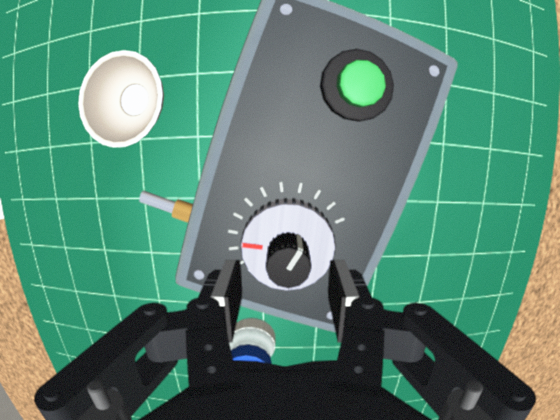

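View pics/scene3z.png

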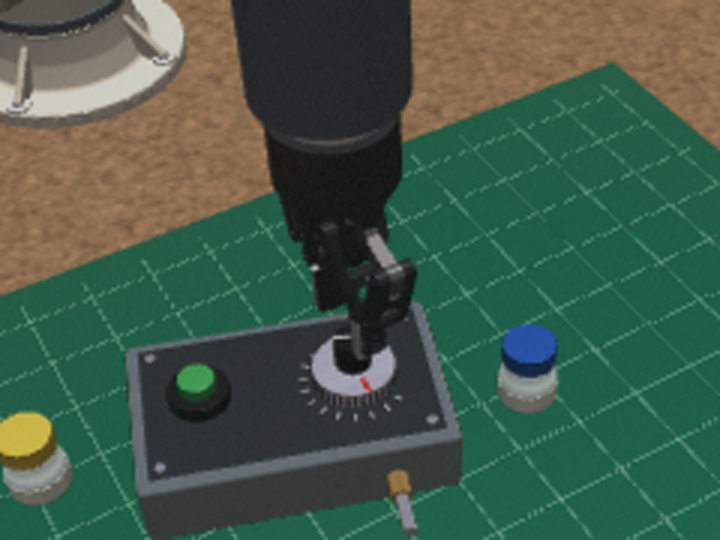

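```bash
python3 -m creep '[[-0.0008,0,0.003,0,0.2],[-0.0008,0,0.003,0,0.38],[-0.0008,0,0.003,0,0.38],[-0.0008,0,0.003,0,0.38]]'; python3 -m creep '[[0,0,0,0,0.5],[0,0,0,0,0.8],[0,0,0,0,1],[0,0,0,0,1]]'
python3 - <<'E'
from h import *
s=robot.observe();print(s['tcp_pos'],np.degrees(s['tcp_rot']),s['width'],s['contact_force'],s['moment'])
p=robot.grab_frame('wrist');save(p,'wrist4.png')
E
```

```text
t: 5.58
tcp_pos: [0.5565, 0.0118, 0.0868]
tcp_rot: [-3.14, 0.0, -1.558]
contact_force: [0.3, 0.2, -0.8]
width: 0.0263
t: 6.08
tcp_pos: [0.5565, 0.0118, 0.0868]
tcp_rot: [-3.14, 0.0, -1.558]
contact_force: [0.1, 0.5, 0.9]
width: -0.0
[0.55652721 0.01181729 0.08677613] [-1.79910432e+02  6.20782206e-03 -8.92882471e+01] -1.7918356723224795e-05 [0.07492412 0.51663263 0.85575567] [0.00553704 0.00328011 0.00109867]
```

View pics/wrist4.png

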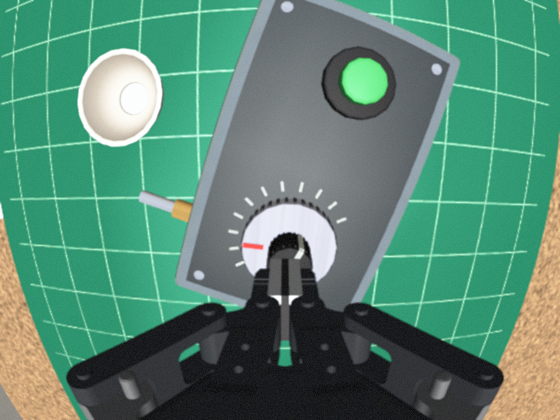

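The jaws shut completely, so the knob isn't between them. I'll find out why before moving.

Run:
```python
from h import *
s=robot.observe();t=s['tcp_pos']
for n in ['wrist','scene','top']:
    p=robot.grab_frame(n);f=p['frame'].copy()
    fi=n=='wrist'
    for X,c in [(t,(255,0,0)),(t+[0,0,.0187],(255,255,0)),([.5556,.012,.102],(0,255,255)),([.5556,.012,.078],(255,0,255))]:
        u=proj(p,X,fi);print(n,np.round(u,1),c);cv2.circle(f,(int(round(u[0])),int(round(u[1]))),1,c,-1)
    u=[int(v) for v in proj(p,t,fi)]
    y0,x0=max(u[1]-60,0),max(u[0]-80,0)
    cv2.imwrite('pics/c5%s.png'%n,cv2.resize(cv2.cvtColor(f[y0:y0+120,x0:x0+160],cv2.COLOR_RGB2BGR),None,fx=4.5,fy=4.5,interpolation=cv2.INTER_CUBIC))
```

```text
wrist [288.  255.1] (255, 0, 0)
wrist [288.2 270.4] (255, 255, 0)
wrist [290.  267.7] (0, 255, 255)
wrist [289.5 249.2] (255, 0, 255)
scene [248.  208.6] (255, 0, 0)
scene [247.4 202.1] (255, 255, 0)
scene [247.3 203. ] (0, 255, 255)
scene [248.1 211.3] (255, 0, 255)
top [296.2 243.1] (255, 0, 0)
top [296.6 242.3] (255, 255, 0)
top [296.4 243. ] (0, 255, 255)
top [296. 244.] (255, 0, 255)
```

View pics/c5wrist.png

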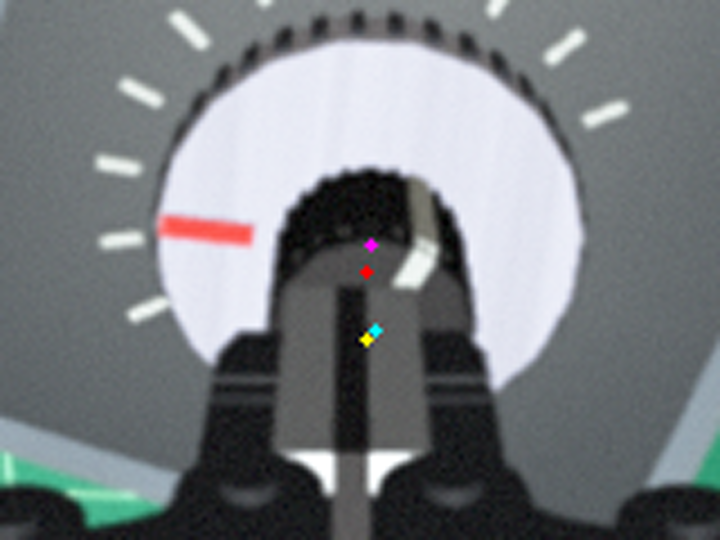

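View pics/c5scene.png

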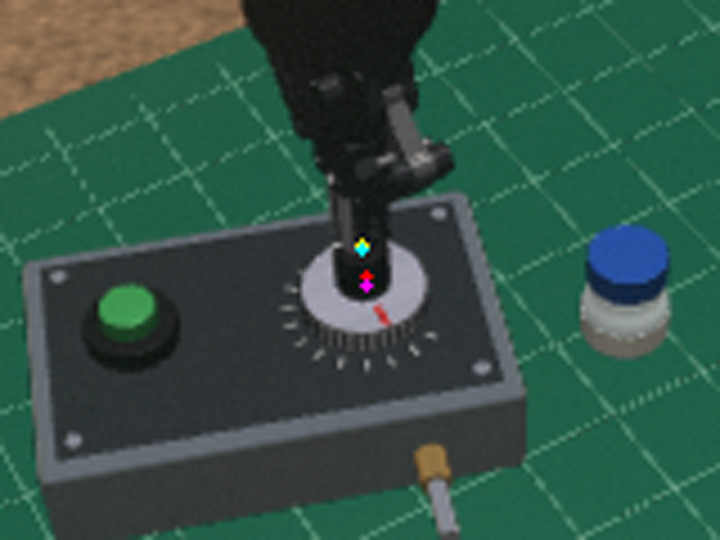

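View pics/c5top.png

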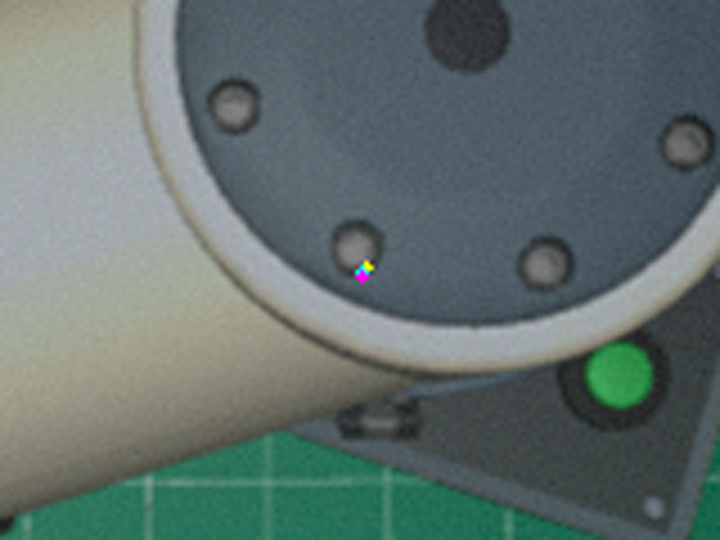

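Run:
```python
from h import *
p=robot.grab_frame('wrist')
for y in (.001,.0065,.012):
    for z in (.087,.095,.102,.106,.11,.115): print(y,z,np.round(proj(p,[.5565,y,z],True),1))
```

```text
0.001 0.087 [288.4 237.2]
0.001 0.095 [288.5 242.8]
0.001 0.102 [288.7 248. ]
0.001 0.106 [288.8 251.2]
0.001 0.11 [288.8 254.6]
0.001 0.115 [289. 259.]
0.0065 0.087 [288.2 246.5]
0.0065 0.095 [288.4 252.4]
0.0065 0.102 [288.5 258. ]
0.0065 0.106 [288.6 261.4]
0.0065 0.11 [288.6 264.9]
0.0065 0.115 [288.7 269.5]
0.012 0.087 [288.1 255.6]
0.012 0.095 [288.2 261.8]
0.012 0.102 [288.3 267.6]
0.012 0.106 [288.4 271.2]
0.012 0.11 [288.4 274.9]
0.012 0.115 [288.5 279.7]
```

The fingers closed above the knob top, so the actual tips sit higher than the nominal TCP. I'll feel gently for the knob's top with the shut fingers to calibrate the tip height.

```bash
python3 -m creep '[[0,0,0.002,0,1],[0,0,0.002,0,1]]'; python3 -m creep '[[0,0,0.002,0,1],[0,0,0.002,0,1]]'
```

```text
t: 6.58
tcp_pos: [0.5563, 0.0118, 0.0845]
tcp_rot: [-3.14, 0.0, -1.558]
contact_force: [0.5, 0.4, -0.2]
width: -0.0003
t: 6.82
tcp_pos: [0.5562, 0.0118, 0.0823]
tcp_rot: [-3.141, 0.0, -1.558]
contact_force: [-0.4, -0.1, -0.2]
width: 0.0002
```

```bash
python3 -m creep '[[0,0,0.002,0,1],[0,0,0.002,0,1]]'; python3 -m creep '[[0,0,0.002,0,1],[0,0,0.002,0,1]]'
python3 - <<'E'
from h import *
p=robot.grab_frame('wrist');cv2.imwrite('pics/c6.png',cv2.resize(cv2.cvtColor(p['frame'][190:310,200:380],cv2.COLOR_RGB2BGR),None,fx=4,fy=4,interpolation=cv2.INTER_CUBIC))
p=robot.grab_frame('scene');cv2.imwrite('pics/c6s.png',cv2.resize(cv2.convertScaleAbs(cv2.cvtColor(p['frame'][150:240,200:320],cv2.COLOR_RGB2BGR),alpha=2),None,fx=6,fy=6,interpolation=cv2.INTER_CUBIC))
E
```

```text
t: 7.08
tcp_pos: [0.5565, 0.0117, 0.0807]
tcp_rot: [-3.14, -0.0, -1.558]
contact_force: [-1.0, -0.2, 2.3]
width: -0.0002
t: 7.32
tcp_pos: [0.5566, 0.0117, 0.0806]
tcp_rot: [-3.139, -0.0, -1.558]
contact_force: [-5.2, 1.0, 12.6]
width: -0.0002
```

View pics/c6.png

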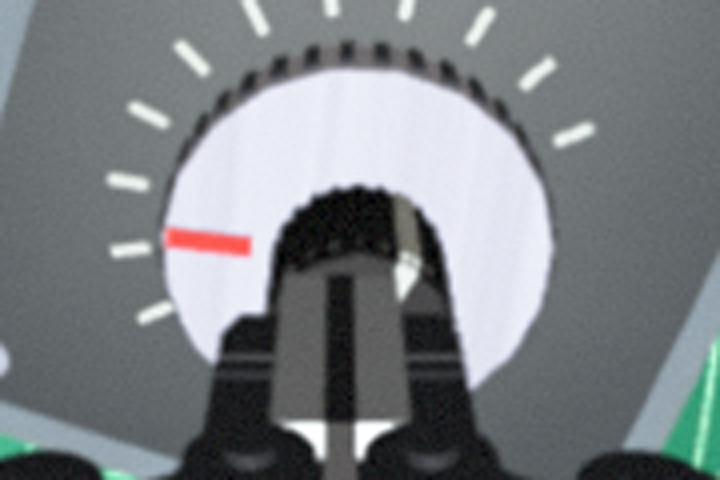

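View pics/c6s.png

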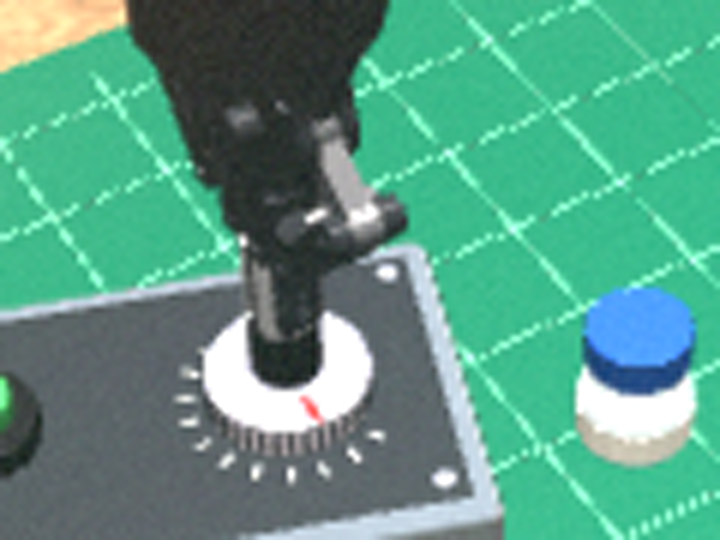

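Contact came at TCP z = 0.0806, while the knob top is at 0.102. The real shut fingertip is therefore about 21 mm behind the reported TCP. I'll back off, open, and go deeper.

```bash
python3 -m creep '[[0,0.0007,-0.006,0,1],[0,0.0007,-0.008,0,0],[0,0.0007,-0.008,0,0],[0,0.0007,-0.008,0,0],[0,0.0007,0.0,0,0],[0,0.0007,0.008,0,0],[0,0.0007,0.0146,0,0],[0,0.0007,0.0146,0,0]]'
python3 - <<'E'
from h import *
p=robot.grab_frame('wrist');cv2.imwrite('pics/c7.png',cv2.resize(cv2.cvtColor(p['frame'][190:310,200:380],cv2.COLOR_RGB2BGR),None,fx=4,fy=4,interpolation=cv2.INTER_CUBIC))
p=robot.grab_frame('scene');cv2.imwrite('pics/c7s.png',cv2.resize(cv2.convertScaleAbs(cv2.cvtColor(p['frame'][150:240,200:320],cv2.COLOR_RGB2BGR),alpha=2),None,fx=6,fy=6,interpolation=cv2.INTER_CUBIC))
E
```

```text
t: 8.43
tcp_pos: [0.5555, 0.0116, 0.0651]
tcp_rot: [-3.14, -0.001, -1.558]
contact_force: [-0.5, -0.7, -0.0]
width: 0.0429
```

View pics/c7.png

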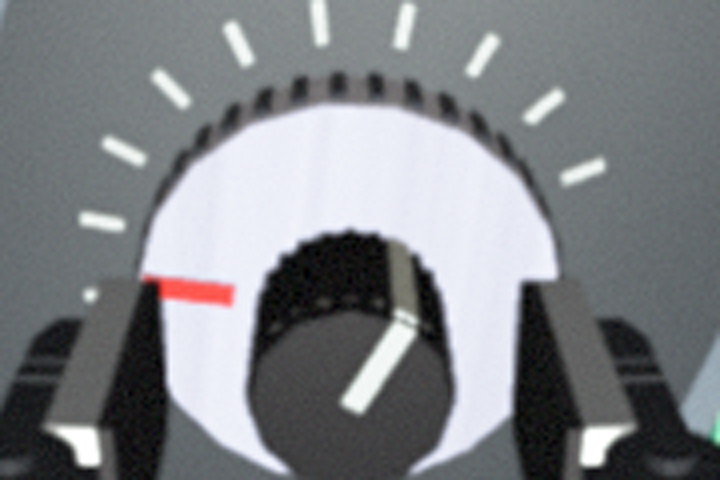

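View pics/c7s.png

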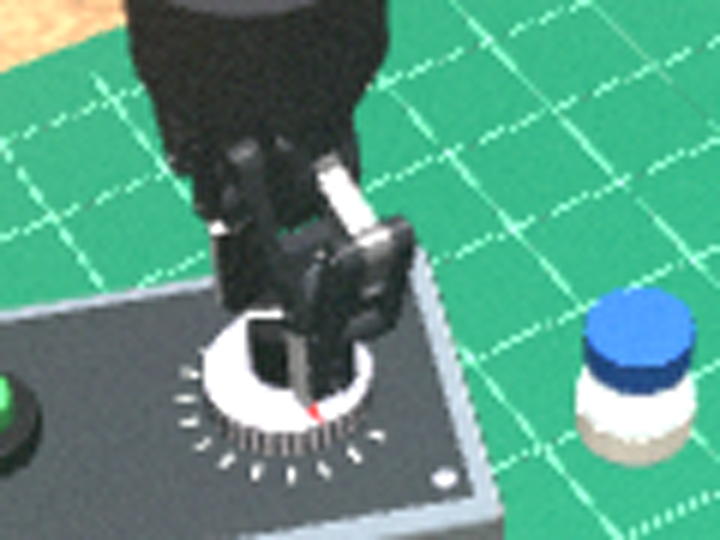

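Open jaws straddle the knob, with the knob centre about 1 mm to image right of the jaw centre. I'll shift by 1 mm, go 3 mm lower, and close.

```bash
python3 -m creep '[[-0.0004,0.001,0.003,0,0],[-0.0004,0.001,0.003,0,0.38],[-0.0004,0.001,0.003,0,0.38],[-0.0004,0.001,0.003,0,0.38]]'; python3 -m creep '[[0,0,0,0,0.45],[0,0,0,0,0.5],[0,0,0,0,1],[0,0,0,0,1],[0,0,0,0,1]]'
python3 - <<'E'
from h import *
s=robot.observe();print(s['tcp_pos'],np.degrees(s['tcp_rot']),s['width'],s['contact_force'],s['moment'],s['joint_efforts'][5])
p=robot.grab_frame('wrist');cv2.imwrite('pics/c8.png',cv2.resize(cv2.cvtColor(p['frame'][190:310,200:380],cv2.COLOR_RGB2BGR),None,fx=4,fy=4,interpolation=cv2.INTER_CUBIC))
E
```

```text
t: 9.02
tcp_pos: [0.5552, 0.0121, 0.0631]
tcp_rot: [-3.138, -0.0, -1.558]
contact_force: [0.1, -0.2, 0.3]
width: 0.0265
t: 9.65
tcp_pos: [0.5544, 0.012, 0.0633]
tcp_rot: [-3.14, -0.001, -1.558]
contact_force: [-4.5, 1.1, 5.5]
width: 0.0219
[0.55439047 0.01200727 0.0633304 ] [-1.79893784e+02 -2.95406766e-02 -8.92452481e+01] 0.021857779816165088 [-4.47816524  1.09570165  5.50740499] [ 0.30533243  2.0172401  -0.0048337 ] 0.021185469813644886
```

View pics/c8.png

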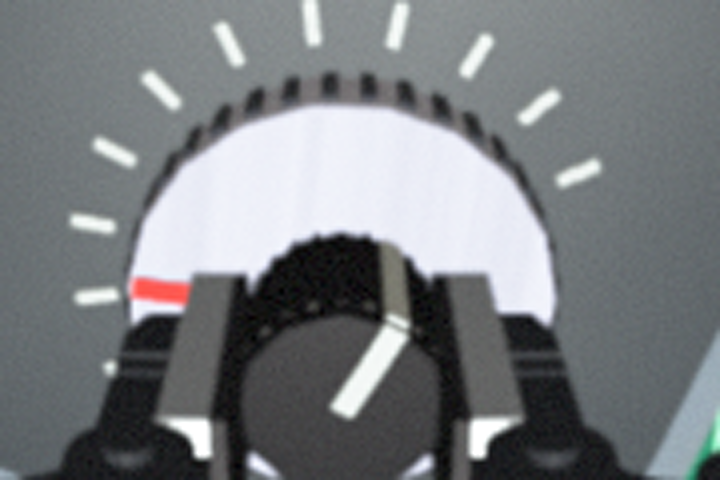

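The knob is gripped, at width 21.9 mm. Starting a small CCW turn (negative about the tool's z) to learn the drag.

```bash
cat > st.py <<'E'
from h import *
s=robot.observe();print('rot',np.round(np.degrees(s['tcp_rot']),2),'F',np.round(s['contact_force'],1),'M',np.round(s['moment'],3),'j6',round(s['joints'][5],4),'eff',round(s['joint_efforts'][5],3),'pos',np.round(s['tcp_pos'],4),'w',round(s['width'],4))
E
python3 -m creep '[[0,0,0,-3,1],[0,0,0,-6,1],[0,0,0,-9,1]]' >/dev/null; python3 st.py;python3 -m creep '[[0,0,0,-3,1],[0,0,0,-6,1],[0,0,0,-9,1],[0,0,0,-12,1]]'>/dev/null; python3 st.py
```

```text
rot [-1.799e+02 -4.000e-02 -8.015e+01] F [-2.2  0.2  2.9] M [1.360e-01 1.035e+00 1.000e-03] j6 -0.1332 eff -0.513 pos [0.5543 0.012  0.0634] w 0.0213
rot [-1.7992e+02 -6.0000e-02 -6.8060e+01] F [-2.6 -0.3  2.6] M [ 0.082  0.959 -0.031] j6 0.0779 eff -0.513 pos [0.5542 0.012  0.0634] w 0.0216
```

```bash
python3 -m creep '[[0,0,0,-4,1],[0,0,0,-8,1],[0,0,0,-12,1],[0,0,0,-16,1],[0,0,0,-20,1],[0,0,0,-24,1],[0,0,0,-28,1],[0,0,0,-32,1],[0,0,0,-36,1],[0,0,0,-40,1],[0,0,0,-44,1],[0,0,0,-48,1],[0,0,0,-52,1],[0,0,0,-55,1],[0,0,0,-57,1]]' >/dev/null; python3 st.py
python3 - <<'E'
from h import *
p=robot.grab_frame('wrist');cv2.imwrite('pics/c9.png',cv2.resize(cv2.cvtColor(p['frame'][190:310,200:380],cv2.COLOR_RGB2BGR),None,fx=4,fy=4,interpolation=cv2.INTER_CUBIC))
p=robot.grab_frame('scene');cv2.imwrite('pics/c9s.png',cv2.resize(cv2.cvtColor(p['frame'][150:240,200:320],cv2.COLOR_RGB2BGR),None,fx=6,fy=6,interpolation=cv2.INTER_CUBIC))
E
```

```text
rot [ 1.7998e+02 -9.0000e-02 -1.0990e+01] F [-3.2 -0.4  2.1] M [-0.146  1.037 -0.057] j6 1.074 eff -0.234 pos [0.5541 0.0118 0.0634] w 0.0213
```

View pics/c9.png

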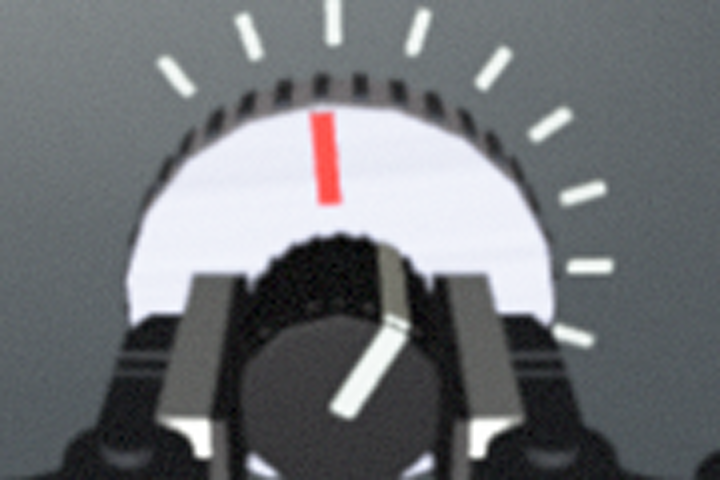

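View pics/c9s.png

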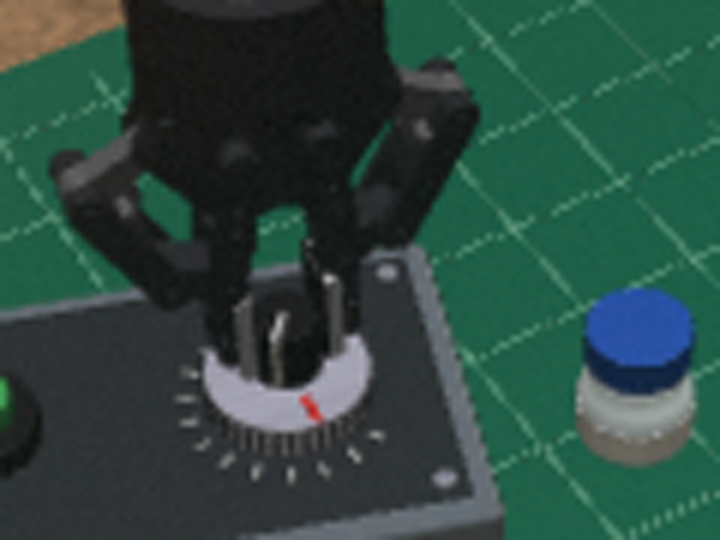

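The pointer moved with the tool (78° so far) and the red mark hasn't changed. About 37° ± 12° remains. I'll go 16° more, then work in fine steps.

```bash
python3 -m creep '[[0,0,0,-3,1],[0,0,0,-6,1],[0,0,0,-9,1],[0,0,0,-12,1],[0,0,0,-14,1],[0,0,0,-15,1],[0,0,0,-16,1],[0,0,0,-16,1]]' >/dev/null; python3 st.py
for i in 1 2; do python3 -m creep '[[0,0,0,-0.3,1]]' >/dev/null; python3 st.py; done
```

```text
rot [ 1.7994e+02 -7.0000e-02  4.9700e+00] F [-3.2 -0.8  2.2] M [-0.294  0.933  0.019] j6 1.3524 eff 0.047 pos [0.5541 0.0117 0.0634] w 0.0214
rot [ 1.7994e+02 -7.0000e-02  5.2600e+00] F [-2.1 -1.1  0.9] M [-0.206  0.911 -0.029] j6 1.3576 eff -0.037 pos [0.5541 0.0117 0.0634] w 0.0214
rot [ 1.7994e+02 -7.0000e-02  5.5700e+00] F [-2.5 -0.4  2.7] M [-0.257  0.985 -0.027] j6 1.363 eff -0.019 pos [0.5541 0.0117 0.0634] w 0.0216
```

```bash
cat > ck.py <<'E'
from h import *
import sys
s=robot.observe();m=s['moment'][2];print(round(np.degrees(s['tcp_rot'][2]),2),'Mz',round(m,3),'e6',round(s['joint_efforts'][5],3),'t',round(s['t'],2))
sys.exit(1 if abs(m)>0.085 else 0)
E
T='python3 ck.py'
python3 -m creep '[[0,0,0,-0.3,1]]' >/dev/null; $T && python3 -m creep '[[0,0,0,-0.3,1]]' >/dev/null && $T && python3 -m creep '[[0,0,0,-0.3,1]]' >/dev/null && $T && python3 -m creep '[[0,0,0,-0.3,1]]' >/dev/null && $T && python3 -m creep '[[0,0,0,-0.3,1]]' >/dev/null && $T && python3 -m creep '[[0,0,0,-0.3,1]]' >/dev/null && $T && python3 -m creep '[[0,0,0,-0.3,1]]' >/dev/null && $T && python3 -m creep '[[0,0,0,-0.3,1]]' >/dev/null && $T && python3 -m creep '[[0,0,0,-0.3,1]]' >/dev/null && $T && python3 -m creep '[[0,0,0,-0.3,1]]' >/dev/null && $T
```

```text
5.88 Mz -0.088 e6 -0.02 t 13.93
```

```bash
python3 -m creep '[[0,0,0,0,1]]' >/dev/null; python3 ck.py; python3 -m creep '[[0,0,0,0,1]]' >/dev/null; python3 ck.py;python3 -m creep '[[0,0,0,-0.3,1]]' >/dev/null; python3 ck.py; python3 -m creep '[[0,0,0,-0.3,1]]' >/dev/null; python3 ck.py
```

```text
5.89 Mz 0.014 e6 0.028 t 14.05
5.89 Mz -0.033 e6 0.007 t 14.18
6.2 Mz -0.056 e6 -0.043 t 14.3
6.53 Mz -0.034 e6 -0.021 t 14.43
```

```bash
sed -i 's/^sys.exit.*/sys.exit(1 if (m<-0.11 or s["joint_efforts"][5]<-0.09) else 0)/' ck.py
T='python3 ck.py'
python3 -m creep '[[0,0,0,-0.3,1]]' >/dev/null; $T && python3 -m creep '[[0,0,0,-0.3,1]]' >/dev/null && $T && python3 -m creep '[[0,0,0,-0.3,1]]' >/dev/null && $T && python3 -m creep '[[0,0,0,-0.3,1]]' >/dev/null && $T && python3 -m creep '[[0,0,0,-0.3,1]]' >/dev/null && $T && python3 -m creep '[[0,0,0,-0.3,1]]' >/dev/null && $T && python3 -m creep '[[0,0,0,-0.3,1]]' >/dev/null && $T && python3 -m creep '[[0,0,0,-0.3,1]]' >/dev/null && $T && python3 -m creep '[[0,0,0,-0.3,1]]' >/dev/null && $T && python3 -m creep '[[0,0,0,-0.3,1]]' >/dev/null && $T && python3 -m creep '[[0,0,0,-0.3,1]]' >/dev/null && $T && python3 -m creep '[[0,0,0,-0.3,1]]' >/dev/null && $T && python3 -m creep '[[0,0,0,-0.3,1]]' >/dev/null && $T && python3 -m creep '[[0,0,0,-0.3,1]]' >/dev/null && $T && python3 -m creep '[[0,0,0,-0.3,1]]' >/dev/null && $T && python3 -m creep '[[0,0,0,-0.3,1]]' >/dev/null && $T
```

```text
6.84 Mz -0.033 e6 -0.02 t 14.55
7.16 Mz -0.079 e6 -0.019 t 14.68
7.49 Mz -0.06 e6 -0.019 t 14.8
7.81 Mz -0.021 e6 -0.019 t 14.93
8.13 Mz -0.071 e6 -0.019 t 15.05
8.45 Mz -0.008 e6 -0.019 t 15.18
8.77 Mz -0.044 e6 -0.019 t 15.3
9.1 Mz -0.042 e6 -0.019 t 15.43
9.42 Mz -0.107 e6 -0.019 t 15.55
9.74 Mz -0.043 e6 -0.019 t 15.68
10.06 Mz -0.032 e6 -0.019 t 15.8
10.38 Mz -0.03 e6 -0.019 t 15.93
10.7 Mz -0.039 e6 -0.019 t 16.05
11.02 Mz -0.024 e6 -0.019 t 16.18
11.34 Mz -0.043 e6 -0.019 t 16.3
11.67 Mz -0.051 e6 -0.019 t 16.43
```

```bash
sed -i 's/^sys.exit.*/sys.exit(1 if (m<-0.16 or s["joint_efforts"][5]<-0.035) else 0)/' ck.py
T='python3 ck.py'
python3 -m creep '[[0,0,0,-0.3,1]]' >/dev/null; $T && python3 -m creep '[[0,0,0,-0.3,1]]' >/dev/null && $T && python3 -m creep '[[0,0,0,-0.3,1]]' >/dev/null && $T && python3 -m creep '[[0,0,0,-0.3,1]]' >/dev/null && $T && python3 -m creep '[[0,0,0,-0.3,1]]' >/dev/null && $T && python3 -m creep '[[0,0,0,-0.3,1]]' >/dev/null && $T && python3 -m creep '[[0,0,0,-0.3,1]]' >/dev/null && $T && python3 -m creep '[[0,0,0,-0.3,1]]' >/dev/null && $T && python3 -m creep '[[0,0,0,-0.3,1]]' >/dev/null && $T && python3 -m creep '[[0,0,0,-0.3,1]]' >/dev/null && $T && python3 -m creep '[[0,0,0,-0.3,1]]' >/dev/null && $T && python3 -m creep '[[0,0,0,-0.3,1]]' >/dev/null && $T && python3 -m creep '[[0,0,0,-0.3,1]]' >/dev/null && $T && python3 -m creep '[[0,0,0,-0.3,1]]' >/dev/null && $T && python3 -m creep '[[0,0,0,-0.3,1]]' >/dev/null && $T && python3 -m creep '[[0,0,0,-0.3,1]]' >/dev/null && $T  && python3 -m creep '[[0,0,0,-0.3,1]]' >/dev/null && $T && python3 -m creep '[[0,0,0,-0.3,1]]' >/dev/null && $T && python3 -m creep '[[0,0,0,-0.3,1]]' >/dev/null && $T && python3 -m creep '[[0,0,0,-0.3,1]]' >/dev/null && $T && python3 -m creep '[[0,0,0,-0.3,1]]' >/dev/null && $T && python3 -m creep '[[0,0,0,-0.3,1]]' >/dev/null && $T && python3 -m creep '[[0,0,0,-0.3,1]]' >/dev/null && $T && python3 -m creep '[[0,0,0,-0.3,1]]' >/dev/null && $T  && python3 -m creep '[[0,0,0,-0.3,1]]' >/dev/null && $T && python3 -m creep '[[0,0,0,-0.3,1]]' >/dev/null && $T && python3 -m creep '[[0,0,0,-0.3,1]]' >/dev/null && $T && python3 -m creep '[[0,0,0,-0.3,1]]' >/dev/null && $T
```

```text
11.99 Mz 0.01 e6 -0.019 t 16.55
12.31 Mz -0.068 e6 -0.019 t 16.68
12.63 Mz -0.072 e6 -0.019 t 16.8
12.95 Mz -0.016 e6 -0.019 t 16.93
13.27 Mz -0.015 e6 -0.019 t 17.05
13.6 Mz -0.043 e6 -0.019 t 17.18
13.92 Mz 0.034 e6 -0.019 t 17.3
14.24 Mz -0.004 e6 -0.019 t 17.43
14.56 Mz -0.027 e6 -0.019 t 17.55
14.88 Mz -0.053 e6 -0.019 t 17.68
15.2 Mz -0.109 e6 -0.019 t 17.8
15.52 Mz -0.005 e6 -0.019 t 17.93
15.85 Mz -0.072 e6 -0.019 t 18.05
16.17 Mz -0.038 e6 -0.019 t 18.18
16.49 Mz -0.054 e6 -0.019 t 18.3
16.81 Mz -0.068 e6 -0.019 t 18.43
17.13 Mz -0.085 e6 0.002 t 18.55
17.45 Mz -0.17 e6 0.039 t 18.68
```

Effort has started to rise at 106.5° of turn, which looks like the stop. Smaller steps from here.

```bash
python3 -m creep '[[0,0,0,0,1]]' >/dev/null; python3 ck.py; python3 -m creep '[[0,0,0,0,1]]' >/dev/null; python3 ck.py;python3 -m creep '[[0,0,0,-0.2,1]]' >/dev/null; python3 ck.py
```

```text
17.45 Mz -0.083 e6 0.087 t 18.8
17.46 Mz -0.072 e6 0.065 t 18.93
17.66 Mz -0.122 e6 0.064 t 19.05
```

```bash
python3 -m creep '[[0,0,0,-0.2,1]]' >/dev/null; python3 ck.py; python3 -m creep '[[0,0,0,0,1]]' >/dev/null; python3 ck.py;python3 -m creep '[[0,0,0,0,1]]' >/dev/null; python3 ck.py
```

```text
17.87 Mz -0.124 e6 0.099 t 19.18
17.87 Mz -0.114 e6 0.13 t 19.3
17.87 Mz -0.11 e6 0.115 t 19.43
```

```bash
python3 -m creep '[[0,0,0,-0.2,1],[0,0,0,-0.2,1]]' >/dev/null; python3 ck.py; python3 -m creep '[[0,0,0,0,1]]' >/dev/null; python3 ck.py;python3 -m creep '[[0,0,0,0,1],[0,0,0,0,1]]' >/dev/null; python3 ck.py;python3 -m creep '[[0,0,0,0,1]]' >/dev/null; python3 ck.py; python3 st.py
python3 - <<'E'
from h import *
p=robot.grab_frame('wrist');cv2.imwrite('pics/c10.png',cv2.resize(cv2.cvtColor(p['frame'][190:310,200:380],cv2.COLOR_RGB2BGR),None,fx=4,fy=4,interpolation=cv2.INTER_CUBIC))
E
```

```text
18.08 Mz -0.157 e6 0.142 t 19.68
18.08 Mz -0.078 e6 0.126 t 19.8
18.08 Mz -0.119 e6 0.127 t 20.05
18.08 Mz -0.148 e6 0.127 t 20.18
rot [ 1.7992e+02 -6.0000e-02  1.8080e+01] F [-2.8 -0.6  2.8] M [-0.362  0.95  -0.148] j6 1.5812 eff 0.127 pos [0.5541 0.0117 0.0634] w 0.0219
```

View pics/c10.png

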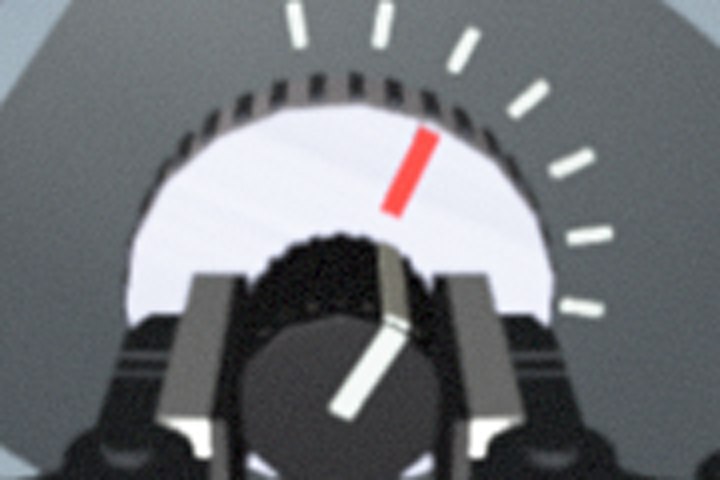

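Firm contact was held at roughly 0.1 N·m above drag, with the pointer near the mark and the ring unmoved. Releasing and lifting.

```bash
python3 -m creep '[[0,0,0,0,0.4],[0,0,0,0,0.2],[0,0,0,0,0],[0,0,0,0,0],[0,0,-0.01,0,0],[0,0,-0.03,0,0],[0,0,-0.06,0,0],[0,0,-0.09,0,0],[0,0,-0.12,0,0],[0,0,-0.12,0,1],[0,0,-0.12,0,1]]'
python3 st.py
python3 - <<'E'
from h import *
p=robot.grab_frame('wrist');save(p,'w11.png')
from scipy.optimize import least_squares
def fit(m,z,x0):
    c,_=cv2.findContours(m.astype('uint8'),cv2.RETR_EXTERNAL,cv2.CHAIN_APPROX_NONE);c=max(c,key=cv2.contourArea)[:,0]
    W=np.array([atz(p,u,z,True)[:2] for u in c])
    return least_squares(lambda q:np.hypot(*(W-q[:2]).T)-q[2],x0,loss='soft_l1',f_scale=.001).x
for q in robot.masks_of(p,'start_top')[:2]: print(q['score'],q['pixels'].sum(),q['point'],fit(q['pixels'],.085,[.5185,-.084,.013]))
E
```

```text
t: 21.6
tcp_pos: [0.5537, 0.0118, 0.1833]
tcp_rot: [3.141, -0.001, 0.315]
contact_force: [-0.5, -0.2, -1.3]
width: 0.0072
rot [ 1.7994e+02 -6.0000e-02  1.8070e+01] F [-0.5 -0.2 -1.3] M [ 0.051 -0.059 -0.011] j6 1.5813 eff 0.0 pos [0.5537 0.0118 0.1833] w 0.0072
0.78 583 [0.6452, 0.6609] [ 0.52071303 -0.08174607  0.01351434]
```

View pics/w11.png

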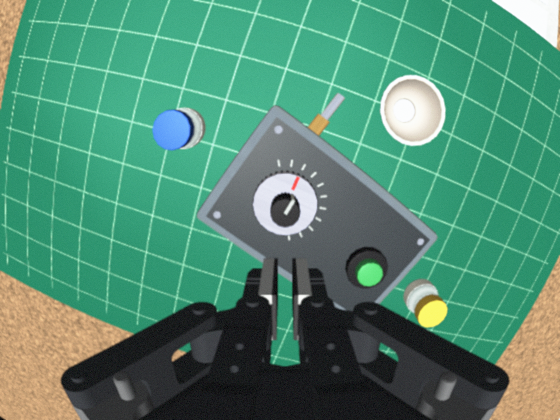

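The pointer sits close to the red mark, and the jars and bowl are untouched. Moving over the button with shut fingers.

```bash
python3 -m creep '[[-0.031,0.04,0,0,1],[-0.0626,0.0798,0,0,1],[-0.0626,0.0798,0,0,1],[-0.0626,0.0798,0.05,0,1],[-0.0626,0.0798,0.09,0,1],[-0.0626,0.0798,0.108,0,1],[-0.0626,0.0798,0.108,0,1],[-0.0626,0.0798,0.108,0,1]]'
python3 st.py
python3 - <<'E'
from h import *
p=robot.grab_frame('wrist');cv2.imwrite('pics/c12.png',cv2.resize(cv2.cvtColor(p['frame'][170:320,180:390],cv2.COLOR_RGB2BGR),None,fx=3.5,fy=3.5,interpolation=cv2.INTER_CUBIC))
p=robot.grab_frame('scene');cv2.imwrite('pics/c12s.png',cv2.resize(cv2.cvtColor(p['frame'][150:250,130:270],cv2.COLOR_RGB2BGR),None,fx=5,fy=5,interpolation=cv2.INTER_CUBIC))
E
```

```text
t: 22.7
tcp_pos: [0.5194, -0.0835, 0.0755]
tcp_rot: [3.14, -0.0, 0.316]
contact_force: [0.4, 0.7, 1.1]
width: 0.0
rot [ 1.799e+02 -2.000e-02  1.811e+01] F [0.4 0.7 1.1] M [ 0.034 -0.034  0.022] j6 1.7462 eff -0.004 pos [ 0.5194 -0.0835  0.0755] w 0.0
```

View pics/c12.png

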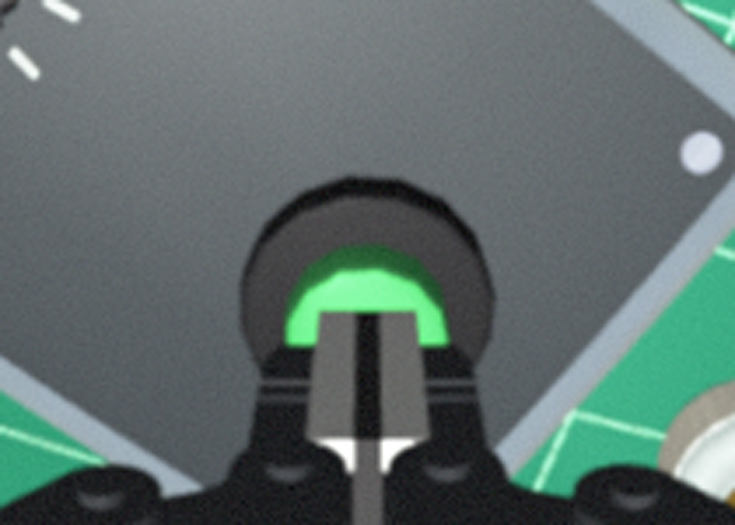

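View pics/c12s.png

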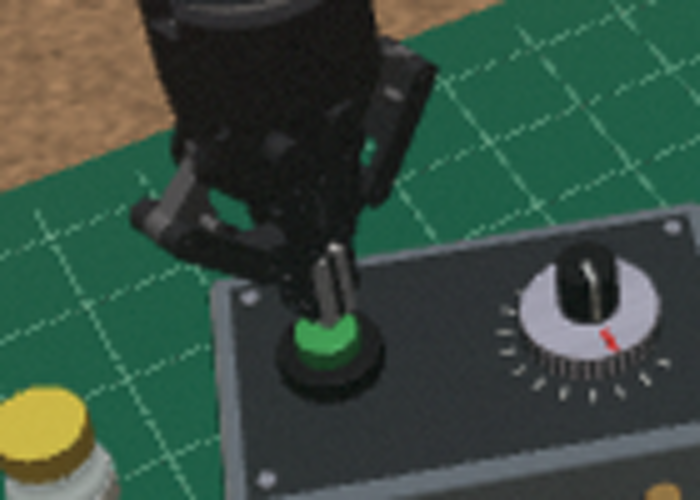

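The shut fingers are centred over the green button. Pressing in small steps.

```bash
python3 -m creep '[[0,0,0.004,0,1],[0,0,0.007,0,1],[0,0,0.007,0,1]]'; python3 -m creep '[[0,0,0.002,0,1],[0,0,0.002,0,1]]'; python3 -m creep '[[0,0,0.002,0,1],[0,0,0.002,0,1]]'
```

```text
t: 23.18
tcp_pos: [0.5193, -0.0836, 0.0686]
tcp_rot: [3.14, -0.001, 0.316]
contact_force: [-1.1, -0.4, -0.2]
width: -0.0
t: 23.42
tcp_pos: [0.5191, -0.0836, 0.0664]
tcp_rot: [3.14, -0.0, 0.316]
contact_force: [-0.2, 0.6, -0.4]
width: -0.0001
t: 23.68
tcp_pos: [0.5189, -0.0836, 0.0641]
tcp_rot: [3.14, -0.0, 0.316]
contact_force: [-0.5, 0.7, -0.0]
width: 0.0003
```

```bash
python3 -m creep '[[0,0,0.0015,0,1],[0,0,0.0015,0,1]]'; python3 -m creep '[[0,0,0.0015,0,1],[0,0,0.0015,0,1]]'; python3 -m creep '[[0,0,0.0015,0,1],[0,0,0.0015,0,1]]';python3 -m creep '[[0,0,0.0015,0,1],[0,0,0.0015,0,1]]'
```

```text
t: 23.92
tcp_pos: [0.5191, -0.0836, 0.0627]
tcp_rot: [3.14, -0.0, 0.316]
contact_force: [-0.2, 0.8, 1.3]
width: -0.0003
t: 24.18
tcp_pos: [0.5191, -0.0836, 0.0613]
tcp_rot: [3.14, -0.0, 0.316]
contact_force: [-0.8, 0.5, 2.4]
width: 0.0
t: 24.42
tcp_pos: [0.5191, -0.0836, 0.0599]
tcp_rot: [3.14, -0.0, 0.316]
contact_force: [-1.5, 0.8, 2.7]
width: 0.0001
t: 24.68
tcp_pos: [0.5191, -0.0836, 0.0584]
tcp_rot: [3.14, -0.0, 0.316]
contact_force: [-1.6, 0.5, 4.3]
width: -0.0
```

```bash
python3 -m creep '[[0,0,0.001,0,1],[0,0,0.001,0,1]]'; python3 -m creep '[[0,0,0.001,0,1],[0,0,0.001,0,1]]'; python3 -m creep '[[0,0,0.001,0,1],[0,0,0.001,0,1]]'
```

```text
t: 24.92
tcp_pos: [0.5191, -0.0836, 0.0574]
tcp_rot: [3.14, -0.0, 0.316]
contact_force: [-2.2, 0.8, 4.6]
width: -0.0003
t: 25.18
tcp_pos: [0.5192, -0.0836, 0.0567]
tcp_rot: [3.14, -0.001, 0.316]
contact_force: [-1.9, 0.5, 7.3]
width: -0.0001
t: 25.42
tcp_pos: [0.5192, -0.0836, 0.0566]
tcp_rot: [3.14, -0.001, 0.316]
contact_force: [-3.4, 2.1, 10.9]
width: -0.0004
```

It has bottomed out: force rises and the motion has stopped. One final firm push, then lift clear.

```bash
python3 -m creep '[[0,0,0.001,0,1],[0,0,0.001,0,1]]'; python3 -m creep '[[0,0,-0.006,0,1],[0,0,-0.02,0,1],[0,0,-0.06,0,1],[0,0,-0.1,0,1],[0,0,-0.13,0,1],[0,0,-0.13,0,1]]'; python3 -m creep '[[-0.05,0.03,0,0,1],[-0.1,0.06,0,0,1],[-0.1,0.06,0,0,1],[-0.1,0.06,0,0,1]]'; python3 st.py
python3 - <<'E'
from h import *
for n in ['scene','top','wrist']:
    p=robot.grab_frame(n);save(p,'f_%s.png'%n)
    for l in ['knob','ring_mark','jar_a','pot']:
        for r in robot.look_for(p,l)[:2]:
            uv=(r['point'][1]*560,r['point'][0]*420);z={'knob':.102,'ring_mark':.078,'jar_a':.055,'pot':.035}[l]
            print(n,l,round(r['score'],2),np.round(uv,1),np.round(atz(p,uv,z,n=='wrist'),3))
    if n=='scene': cv2.imwrite('pics/f_sz.png',cv2.resize(cv2.cvtColor(p['frame'][150:320,110:370],cv2.COLOR_RGB2BGR),None,fx=3,fy=3,interpolation=cv2.INTER_CUBIC))
E
```

```text
t: 25.68
tcp_pos: [0.5192, -0.0836, 0.0566]
tcp_rot: [3.139, -0.002, 0.317]
contact_force: [-4.6, 2.8, 10.6]
width: -0.0
t: 26.42
tcp_pos: [0.5206, -0.0835, 0.1897]
tcp_rot: [3.137, -0.007, 0.317]
contact_force: [0.7, 0.3, -0.9]
width: 0.0
t: 26.92
tcp_pos: [0.4441, -0.1716, 0.1888]
tcp_rot: [3.138, -0.007, 0.316]
contact_force: [-0.2, -0.0, 0.2]
width: 0.0002
rot [179.79  -0.39  18.1 ] F [-0.2 -0.   0.2] M [0.075 0.016 0.023] j6 1.9239 eff 0.02 pos [ 0.4441 -0.1716  0.1888] w 0.0002
scene knob 0.47 [246.7 208.4] [0.568 0.004 0.102]
scene ring_mark 0.74 [249.5 213.8] [0.563 0.011 0.078]
scene ring_mark 0.42 [141.8 242.8] [ 0.521 -0.195  0.078]
scene jar_a 0.86 [307.  214.1] [0.607 0.12  0.055]
scene jar_a 0.77 [138.6 245.4] [ 0.504 -0.201  0.055]
scene pot 0.86 [232.9 290.7] [ 0.677 -0.088  0.035]
top knob 0.52 [293.3 243.9] [0.554 0.017 0.102]
top ring_mark 0.67 [292.6 246.1] [0.552 0.018 0.078]
top jar_a 0.94 [229.6 229.3] [0.584 0.13  0.055]
top jar_a 0.74 [411.6 282.2] [ 0.489 -0.191  0.055]
top pot 0.75 [347.2 181.7] [ 0.675 -0.087  0.035]
top pot 0.55 [299.5 242.6] [0.561 0.004 0.035]
wrist knob 0.6 [123.7  30.3] [0.555 0.005 0.102]
wrist ring_mark 0.57 [138.7  44.4] [ 0.548 -0.001  0.078]
wrist jar_a 0.92 [314.8 166. ] [ 0.485 -0.189  0.055]
wrist jar_a 0.89 [76.9  9. ] [0.579 0.104 0.055]
```

View pics/f_sz.png

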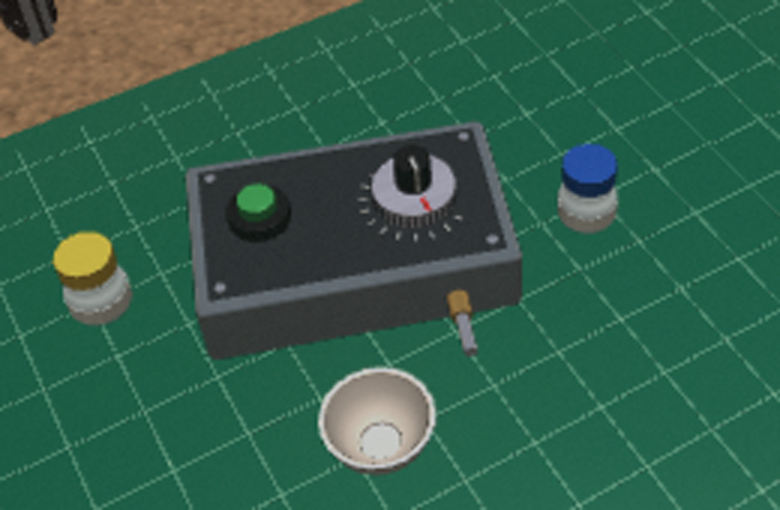

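View pics/f_top.png

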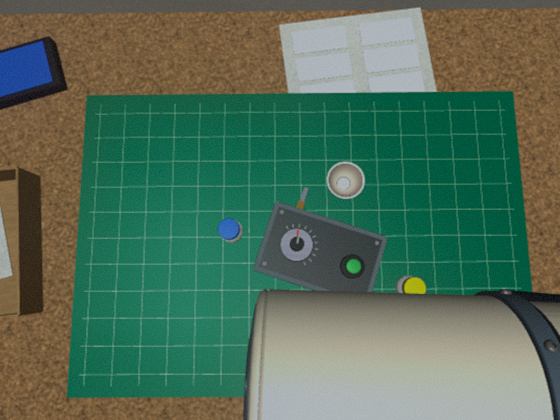

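The red mark sits at the same pixel before and after, about (425,203) in the zoomed scene view. The pointer is beside it, the button is up and the jars and bowl are in place. Handing in.

```bash
python3 -c "
from bench import robot
print(robot.close_job())"
```

```text
the job is handed in; nothing more can be done
None
```

The job is handed in: the black knob is seated on its zero stop, the silver ring hasn't visibly moved, and the green button was pressed fully down and has come back up. The work ended at about 27 s of the 67 s allowed. No verdict is reported.

- **Knob:** I turned it counter-clockwise in one grasp. The stop was felt after about 106° of turn, and I held it for about half a second. Torque there was roughly 0.1 N·m above the running drag: about 0.09 from the noisy moment reading and 0.11–0.16 from the wrist joint effort.
- **Ring:** The red mark is at the same pixels in the scene camera before and after. The pointer ended about 8° from it, within the stop's 12° tolerance.
- **Button:** I pressed it about 6–7 mm. The spring force was about 5 N near the bottom, then the button stopped hard at about 11 N. The last picture shows it back up.
- **Jars and bowl:** They are where they were, to within what the detections can show (up to 8 mm on the jars). The arm is clear and touching nothing.

**What went wrong:** My first grasp closed above the knob, because the shut fingertips sit about 21 mm behind the reported tool point. I found their true height by pressing on the knob's top, at most about 13 N, and then gripped lower. It did not visibly turn the knob or the ring.

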